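# Dock the bite-rim mould on the wax injector's sprung nozzle and hold it for the shot

### The job

Stand the aluminium bite-rim mould on the wax injector's mould rest with its sprue hole facing the nozzle, then slide it onto the sprung nozzle until the nozzle has given way and the mould's face bears firmly on the steel stop ring all round, without ramming or forcing it. Finish while still holding the mould pressed against the stop, flat on the rest, as for the shot; leave the other things on the worktop where they are.

Things in the scene. Friction and masses are not known exactly. Their poses are not given: they have to be found in the camera images.
- mould: the loose bite-rim mould: bare aluminium block, two halves and an end plate, 72 mm long (its x), 46 mm wide (y), 48 mm high (z), 0.25 to 0.48 kg, horseshoe line and three screws on top. Origin: centre of its underside; its +x points out of the end with the large round sprue hole (the other end has only a 3 mm vent dot). Starts upright on the worktop at the left. Grip it across the 46 mm from above
- mould_mouth (a point): centre of the sprue hole's mouth in the mould's end face: 36 mm along +x and 24 mm up from the mould's origin, mid-width. The hole is 15 mm wide, flared to 19 mm at the mouth, 9 mm deep with a solid flat bottom
- injector: the wax injector, immovable: white round pot 136 mm across with aluminium lid, 0.22 m high, on a flat foot that reaches out under the nozzle. Origin: on the worktop under the pot's centre. The nozzle points along its -x, so a docked mould has its +x in the same direction as the injector's +x (same yaw)
- mould_rest (a point): centre of the mould rest, on its top: a level steel plate under and in front of the nozzle, 18 mm above the worktop, 88 mm wide and 120 mm long along the nozzle's axis, 176 mm from the injector's origin along its -x; the foot around it is 96 mm wide and ends 64 mm outward of this point. A mould pressed down hard on it rubs, which adds to the push needed
- stop_ring: the steel stop ring round the nozzle, 34 mm in diameter, immovable; its flat face is the hard stop. Origin: centre of that face. Pressing the ring with more than 45 N counts as forcing
- stop_face (a point): centre of the stop ring's flat face, 112 mm from the injector's origin along its -x, 42 mm above the worktop (24 mm above the mould rest); the nozzle's axis passes through it. A seated mould has its mouth here
- nozzle_tip (a point): tip of the brass nozzle, a level rod 9.6 mm in diameter with a tapered end; at rest 16 mm out of the stop ring's face, on the axis through the stop face; moves with the nozzle
- nozzle (a joint): how far the sprung nozzle is pushed in along the injector's +x, m: 0 at rest. The spring resists with 5.6 N at first and 0.7 N more per mm. With the tip at the bottom of the sprue hole the mould meets the ring at about 0.007 (10.5 N); there the force climbs steeply. A nozzle that misses the hole goes in 0.012 at most and the ring is not reached
- lower_model: bystander: white plaster jaw model, 54x68x29 mm, at the left
- stone_model: bystander: cream plaster jaw model, 54x68x29 mm, at the left
- wax_box: bystander: flat pink carton, 68x104x22 mm, at the back
- wax_tub: bystander: round tan tub, 96 mm wide and 50 mm high, at the far left
- sealer_jar: bystander: brown jar with a black lid, 49 mm wide and 64 mm high, at the back
- carver: bystander: thin steel wax carver, 175 mm long, lying at the front right
- impression_tray: bystander: small steel impression tray, 78x67x14 mm, at the left
- rubber_bowl: bystander: blue rubber bowl, 96 mm wide and 50 mm high, at the right

How it is judged:
On the way:
1. the mould stands on the mould rest in front of the nozzle, sprue hole towards it (x of mould_mouth in the frame of stop_face between -0.07 and 0.002 m and y of mould_mouth in the frame of stop_face between -0.02 and 0.02 m and z of mould_mouth in the frame of stop_face below 0.012 m and x of mould in the frame of stop_face below -0.03 m and value of joint nozzle below 0.006 m), for 0.1 s.
At the end, for the whole second after the job is handed in: The fingers still hold the mould at rest; the nozzle is pushed in over 5 mm; the mould bears on the stop ring with 1.5 to 35 N, its sprue mouth within 6 mm of the ring's centre; it is upright and square to the ring within 4 degrees, its underside under 5 mm above the mould rest (value of joint nozzle above 0.005 m and contact force between mould and stop_ring between 1.5 and 35 N and distance between mould_mouth and stop_face below 0.006 m and angle between the x axis of mould and the x axis of injector, either way round below 0.07 rad and angle between mould's own z axis and vertical below 0.07 rad and contact force between the fingers and mould above 2 N and linear speed of mould below 0.01 m/s and z of mould in the frame of mould_rest below 0.005 m); the arm keeps its last pose, push and grip.
It fails at once if the mould is rammed or forced on the stop ring (over 45 N) (contact force between mould and stop_ring above 45 N).
It fails at once if a bystander is moved by more than 3 cm (distance of any of lower_model, stone_model, wax_box, wax_tub, sealer_jar, carver, impression_tray, rubber_bowl from where it was at the start of the episode above 0.03 m).
It also fails if it takes over 51 s, if anything falls off the work surface, if the arm or the gripper's body presses on something with over 40 N, if the wrist force passes 120 N, or if a joint passes its speed limit or range.

### The arm

A 6-joint arm with a two-finger parallel gripper is mounted at the origin on a cart in front of the work surface, level with it; the furniture and walls round the work are solid. World frame = base frame: x ahead of the robot, y to its left, z up, the work surface at z = 0. Lengths are in m, angles in rad, forces in N, time in s.
With the tool pointing down it reaches from about 0.35 to 0.775 m from the base axis. Payload 7.3 kg.
Tool frame: the origin (TCP) lies at the centre of the arm's flange, where the gripper is bolted on; the fingertips stand 178 mm ahead of it and the grasp point (between the pads) lies 159 mm ahead of it (tip_extent is the distance from the TCP to the fingertips, in m); z points along the fingers, y is the line along which they close (so a half turn about z gives the same grasp; the last joint's range is limited). The gripper opens to 92 mm and grips with 3 to 60 N. Pads are 19 mm wide; open, the fingers measure 130 mm over their backs; the gripper's body (75 mm by 190 mm) begins 47 mm behind the grasp point.
Start: joints at [-1.272, 0.342, 1.524, -0, 1.275, -0.146], TCP at [0.226, -0.474, 0.405] pointing down, gripper open.
Joint ranges: [-2.53, 2.53], [-0.77, 2.02], [0.04, 2.7], [-1, 4.14], [0.28, 2.66], [-3.11, 3.11]. Speed limits (rad/s): [2.57, 2.57, 3.14, 3.14, 3.14, 3.14].

### API

Orientations are given as [roll, pitch, yaw] about the fixed x, y, z axes, in that order (R = Rz(yaw) Ry(pitch) Rx(roll)).
In Python, from cell import * gives the robot as it stands.
- The arm moves only by the tool arm_command, never from a script. Its arguments are lists of equal length, an entry for each row: "xyz": the shift along the world's x, y, z in mm, a list of three; "spin": the turn about the world's z in degrees. In form: {"xyz": [[tx, ty, tz], ...], "spin": [spin, ...]}. A call has 1 to 20 rows; each row shifts and turns the commanded pose from where the row before left it; what a row does not reach is not made up. A row lasts 1/10 s, in which the tool goes at most 50 mm and 8.59 degrees, less where a joint would pass 70% of its speed; a pose out of reach is approached as far as the arm can. A call with a gripper value outside its range is refused whole. "jaw" is the opening, from -1 (shut) to 1 (fully open), set as the call begins (left out, the last holds). The fingers move at their own pace and stop on an object; "squeeze" is the grip in N (left out, the last holds). Time passes only in rows, so rows that do not move let the fingers close. It gives the time, the measured TCP pose, the force, the opening and the grip force at its end, in the units of the state.
- observe(): the state, without advancing time (a new reading comes with each control period).
- read_camera(name): name is "side" or "top"; returns a dict with "img" (384x512x3 uint8, red, green, blue), "depth" (384x512 float32, m along the optical axis (not along the pixel's ray), 0 where there is no reading), "fx", "fy", "cx", "cy" (pixels), "world_from_camera" (4x4, takes a point from camera to world coordinates). Camera axes: x right, y up, looking along -z (the intrinsics and any distortion apply to the point x, -y, -z); pixel columns grow to the right and rows downward; lengths in m; the calibration is good to about 2 mm. A picture is of the moment at which its call begins.
- hand_in(): hands the job in; it is judged then, once.
The state is a dict: "time": time; "qpos": joint angles; "qvel": joint speeds; "joint_efforts": joint torques, N m; "tool_pos": TCP position; "tool_rot": TCP orientation; "contact_force": force on the tool from outside, world axes, zero at the start; "torque": the same for the moment, N m; "opening": finger opening in m; "grip_force": force on a finger pad.
Only numpy, scipy, OpenCV 4.12 (cv2) and the standard library are available. Lean on these libraries where they do the work, as an engineer would, in place of code of your own. Each camera call takes 0.05 s, during which the arm holds its last target. There are 200 camera calls.

## Working session

There is one attempt and no reset: what is moved stays moved. The work goes in short steps, Python scripts to look and compute and a tool call to move; the robot and the scene stay as the last step left them, time stands still between calls to the robot, and variables do not carry over. Pictures are saved under pics/ and viewed, at most 10 in all, crops included, and the job is handed in when it is done.

Besides the shell and the picture viewer there is one more tool, called after ">>>" by a JSON object that holds its "method" and its "body", one argument or row to a line. arm_command: Moves the arm, as the interface text tells. Its arguments: {"type":"object","properties":{"xyz":{"type":"array","items":{"type":"array","items":{"type":"number"}}},"spin":{"type":"array","items":{"type":"number"}},"jaw":{"type":"number"},"squeeze":{"type":"number"}},"required":["xyz","spin"]}

```bash
mkdir -p pics
python3 - <<'E'
from cell import *
import cv2,numpy as np
for n in("top","side"):
    c=read_camera(n); cv2.imwrite(f"pics/{n}0.png",c["img"][:,:,::-1]); np.savez(f"{n}0.npz",**c)
    print(n,c["fx"],c["fy"],c["cx"],c["cy"],c["world_from_camera"].round(3).tolist(),[k for k in c])
print(observe())
E
```

```text
top 423.76620901336094 423.76620901336094 247.03531220165038 188.5941690989505 [[0.015, 0.999, -0.043, 0.469], [-1.0, 0.014, -0.012, 0.021], [-0.011, 0.043, 0.999, 1.454], [0.0, 0.0, 0.0, 1.0]] ['img', 'depth', 'fx', 'fy', 'cx', 'cy', 'world_from_camera']
side 393.83883229262517 393.83883229262517 254.49478608322522 186.62278864462542 [[-0.987, 0.099, -0.125, 0.391], [-0.158, -0.506, 0.848, 1.101], [0.02, 0.857, 0.515, 0.694], [0.0, 0.0, 0.0, 1.0]] ['img', 'depth', 'fx', 'fy', 'cx', 'cy', 'world_from_camera']
{'time': 0.1, 'qpos': array([-1.27197749e+00,  3.42664985e-01,  1.52492760e+00, -4.10429963e-05,
        1.27537224e+00, -1.46035515e-01]), 'qvel': array([-0.0007873 , -0.00143973, -0.00194496, -0.00092463, -0.00093692,
        0.00173472]), 'joint_efforts': array([ 1.02245183e-03, -4.32006097e+01, -2.44694120e+01,  7.19212135e-02,
        5.26149804e-02, -6.17458477e-05]), 'tool_pos': array([ 0.22588489, -0.47379163,  0.40410595]), 'tool_rot': array([-3.14022937e+00, -1.60843744e-04,  4.44866215e-01]), 'contact_force': array([-0.77776447, -0.74469437, -0.37669175]), 'torque': array([-0.007874  ,  0.01502515, -0.03526802]), 'grip_force': 0.0, 'opening': 0.09171524988808}
```

View pics/top0.png

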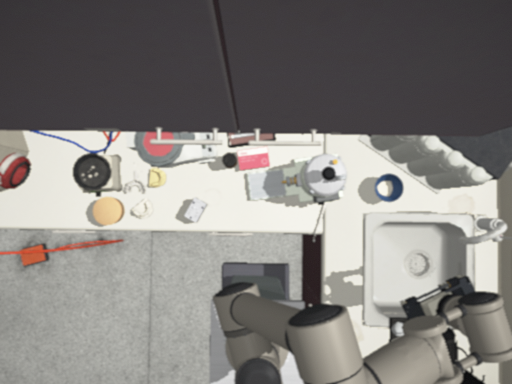

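View pics/side0.png

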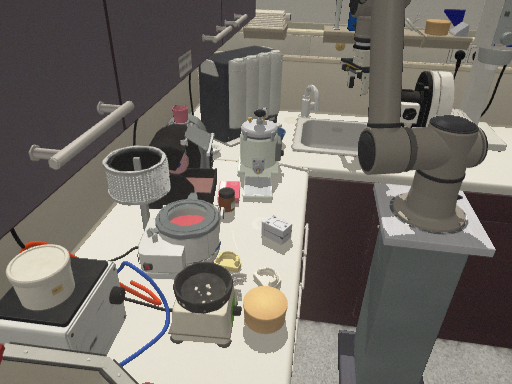

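Top: the mould is at about (195,209). The injector pot is at (325,177), with its foot and rest reaching left to about (250,185). I'll zoom in on both.

Run:
```python
import cv2,numpy as np
t=cv2.imread("pics/top0.png");s=cv2.imread("pics/side0.png")
a=cv2.resize(t[145:229,235:355],None,fx=5,fy=5,interpolation=cv2.INTER_CUBIC)
b=cv2.resize(t[185:230,170:220],None,fx=8,fy=8,interpolation=cv2.INTER_CUBIC)
c=cv2.resize(s[205:250,250:300],None,fx=8,fy=8,interpolation=cv2.INTER_CUBIC)
cv2.imwrite("pics/inj.png",a);cv2.imwrite("pics/mould.png",np.hstack([b,c]))
def pts(n):
    c=np.load(f"{n}0.npz");d=c["depth"];v,u=np.mgrid[:384,:512]
    P=np.stack([(u-c["cx"])/c["fx"]*d,-(v-c["cy"])/c["fy"]*d,-d],-1);W=c["world_from_camera"]
    return P@W[:3,:3].T+W[:3,3]
P=pts("top")
np.set_printoptions(precision=3,suppress=True)
for u,v in[(195,209),(220,200),(255,185),(265,185),(275,182),(290,182),(308,180),(325,170),(240,200)]: print(u,v,P[v,u])
# mould top by height
m=np.zeros((384,512),np.uint8);z=P[...,2]
m[190:228,175:215]=(np.abs(z[190:228,175:215]-.048)<.012)*255
q=P[m>0];print(len(q),q.mean(0));r=cv2.minAreaRect((q[:,:2]*1000).astype(np.float32));print("mould rect",r)
# rest/foot by height
for lo,hi,nm in((.004,.014,'foot'),(.014,.026,'rest'),(.19,.26,'lid')):
    k=np.zeros_like(m);k[150:215,242:355]=((z>lo)&(z<hi))[150:215,242:355]*255
    n,l,st,_=cv2.connectedComponentsWithStats(k);i=1+st[1:,4].argmax();q=P[l==i]
    print(nm,len(q),st[i],cv2.minAreaRect((q[:,:2]*1000).astype(np.float32)),cv2.minEnclosingCircle((q[:,:2]*1000).astype(np.float32)),np.median(q[:,2]))
```

```text
195 209 [0.459 0.21  0.046]
220 200 [0.491 0.131 0.001]
255 185 [0.543 0.012 0.022]
265 185 [ 0.544 -0.022  0.016]
275 182 [ 0.555 -0.056  0.019]
290 182 [ 0.553 -0.104  0.055]
308 180 [ 0.553 -0.148  0.166]
325 170 [ 0.58  -0.191  0.214]
240 200 [ 0.492  0.062 -0.004]
305 [0.457 0.209 0.047]
mould rect ((457.39483642578125, 209.35504150390625), (46.31034469604492, 72.1156997680664), 61.40677261352539)
foot 27 [321 202   6  13  27] ((469.5382385253906, -221.22206115722656), (10.568782806396484, 44.501102447509766), 71.35389709472656) ((468.9977722167969, -222.82369995117188), 22.317550659179688) 0.007247856778364925
rest 1270 [ 248  157   66   45 1270] ((561.1117553710938, -72.96812438964844), (149.6477508544922, 217.29859924316406), 3.4243428707122803) ((562.2260131835938, -79.6749496459961), 125.29647827148438) 0.017609446007551877
lid 214 [322 166  25  15 214] ((565.0901489257812, -219.08450317382812), (74.52336120605469, 39.45997619628906), 66.93016815185547) ((567.1505737304688, -220.00677490234375), 37.34907913208008) 0.2149833450983062
```

View pics/inj.png

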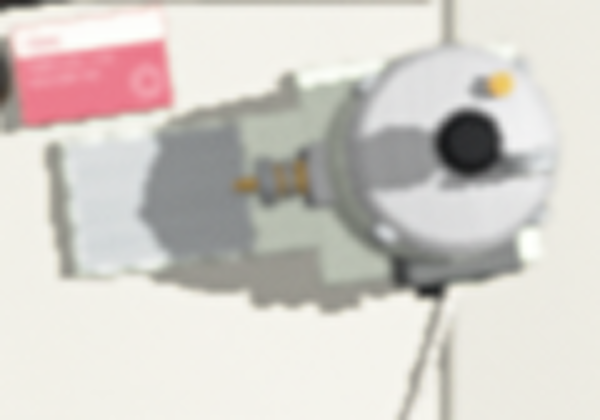

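View pics/mould.png

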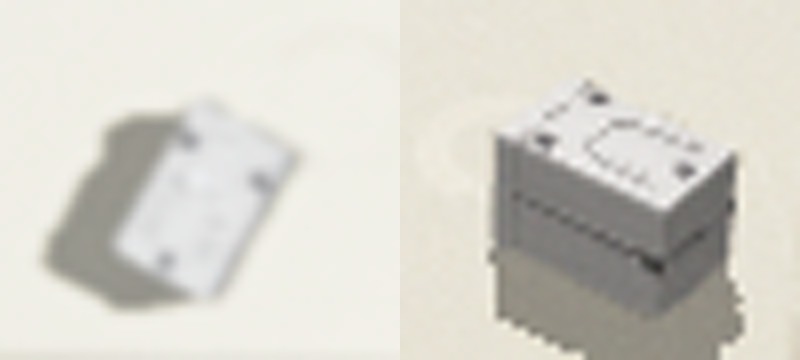

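Crops: the side view shows the mould's near-right end has no hole. So the end with two screws (world +x, -y side) is the sprue end, giving yaw of about -29°. The rest's corners in the injector crop are about (55,145), (240,122), (255,250) and (70,275), and the brass tip is at about (240,185).

```bash
cat > h.py <<'E'
import cv2,numpy as np
np.set_printoptions(precision=4,suppress=True)
def cast(c,uv,z):
    uv=np.asarray(uv,float).reshape(-1,2);W=c["world_from_camera"]
    d=np.c_[(uv[:,0]-c["cx"])/c["fx"],-(uv[:,1]-c["cy"])/c["fy"],-np.ones(len(uv))]@W[:3,:3].T
    o=W[:3,3];return (o+d*((z-o[2])/d[:,2])[:,None])[:,:2]
def big(m):
    n,l,s,_=cv2.connectedComponentsWithStats(m.astype(np.uint8));i=1+s[1:,4].argmax();return (l==i).astype(np.uint8)
def rect(c,m,z):
    k=max(cv2.findContours(m,cv2.RETR_EXTERNAL,cv2.CHAIN_APPROX_NONE)[0],key=cv2.contourArea)
    return cv2.minAreaRect((cast(c,k[:,0],z)*1000).astype(np.float32))
E
python3 - <<'E'
from h import *
c=np.load("top0.npz");I=c["img"].astype(int);
b=I[...,2]-I[...,0]; 
for u,v in[(252,185),(275,182),(292,170),(240,200),(195,209)]: print(u,v,I[v,u])
S=6 # upsampled work
def up(x0,x1,y0,y1):
    im=cv2.resize(c["img"][y0:y1,x0:x1],None,fx=S,fy=S,interpolation=cv2.INTER_CUBIC).astype(int)
    return im
def rr(m,x0,y0,z):
    k=max(cv2.findContours(m,cv2.RETR_EXTERNAL,cv2.CHAIN_APPROX_NONE)[0],key=cv2.contourArea)[:,0]
    uv=(k+.5)/S-.5+[x0,y0];return cv2.minAreaRect((cast(c,uv,z)*1000).astype(np.float32)),cv2.boxPoints(cv2.minAreaRect(k.astype(np.float32)))
im=up(240,290,160,210);d=im[...,2]-im[...,0]
m=big(d>4);m=cv2.morphologyEx(m,cv2.MORPH_OPEN,np.ones((9,9)));print("rest",rr(m,240,160,.018),m.sum())
cv2.imwrite("pics/m.png",np.hstack([m*255,im[...,1].astype(np.uint8)]))
im=up(278,300,172,192);m=big((im[...,0]-im[...,2])>40);p=np.argwhere(m)[:,::-1];p=(p+.5)/S-.5+[278,172]
print("brass",cast(c,p[p[:,0]<p[:,0].min()+4].mean(0),.042),cast(c,p[p[:,0].argmin()],.042),cast(c,p[p[:,0].argmax()],.042))
im=up(175,215,188,230);g=im.sum(-1)/3;d=im[...,2]-im[...,0]
print("d mould",d[126-15:126+15,120-15:120+15].mean(), "table",d[:20,:20].mean())
m=big(d>2);m=cv2.morphologyEx(m,cv2.MORPH_OPEN,np.ones((15,15)));print("mould",rr(m,175,188,.048))
cv2.imwrite("pics/m2.png",np.hstack([m*255,im[...,1].astype(np.uint8)]))
x=cast(c,[[328.5,173.5]],.24);print("knob-ish lid",x, cast(c,[[326,174]],.22))
E
```

```text
252 185 [214 218 219]
275 182 [138 142 143]
292 170 [185 191 177]
240 200 [241 239 232]
195 209 [226 227 227]
rest (((516.3259887695312, -1.4772453308105469), (18.658466339111328, 46.4770622253418), 7.159241199493408), array([[ 72.1097, 188.9878],
       [153.878 , 179.9024],
       [157.5244, 212.7195],
       [ 75.7561, 221.8049]], dtype=float32)) 2732
brass [[ 0.5613 -0.1203]] [[ 0.5677 -0.1166]] [[ 0.5628 -0.1239]]
d mould 1.2222222222222223 table -9.6675Traceback (most recent call last):
  File "<stdin>", line 19, in <module>
  File "<stdin>", line 10, in rr
ValueError: max() iterable argument is empty
```

Run:
```python
from h import *
c=np.load("top0.npz");S=6
def up(x0,x1,y0,y1): return cv2.resize(c["img"][y0:y1,x0:x1],None,fx=S,fy=S,interpolation=cv2.INTER_CUBIC).astype(int)
def rr(m,x0,y0,z):
    k=max(cv2.findContours(m,cv2.RETR_EXTERNAL,cv2.CHAIN_APPROX_NONE)[0],key=cv2.contourArea)[:,0]
    return cv2.minAreaRect((cast(c,(k+.5)/S-.5+[x0,y0],z)*1000).astype(np.float32))
im=up(238,290,160,210)
V=[]
for t in(-3,-1,1):
    m=cv2.morphologyEx(big(im[...,2]-im[...,0]>t),cv2.MORPH_OPEN,np.ones((13,13)));m=big(m);print("rest",rr(m,238,160,.018))
V.append(m*255);V.append(im[...,1].astype(np.uint8))
im=up(275,302,170,194)
for t in(20,35):
    m=((im[...,0]-im[...,2])>t).astype(np.uint8);n,l,s,ce=cv2.connectedComponentsWithStats(m)
    for i in range(1,n):
        if s[i,4]>40:print("brass",t,s[i],cast(c,(ce[i]+.5)/S-.5+[275,170],.042))
im=up(175,215,188,230)
for t in(-6,-4,-2):
    m=big(cv2.morphologyEx((im[...,2]-im[...,0]>t).astype(np.uint8),cv2.MORPH_OPEN,np.ones((13,13))));print("mould",rr(m,175,188,.048))
V.append(cv2.resize(m*255,(300,300)));V.append(cv2.resize(im[...,1].astype(np.uint8),(300,300)))
V=[cv2.resize(v,(300,290)) for v in V]
cv2.imwrite("pics/m.png",np.vstack([np.hstack(V[:2]),np.hstack(V[2:])]))
```

```text
rest ((546.7489624023438, -27.89769744873047), (90.1315689086914, 122.5577163696289), 8.572361946105957)
rest ((546.5077514648438, -27.572532653808594), (87.47911071777344, 119.32382202148438), 8.486236572265625)
rest ((546.9874267578125, -27.64337921142578), (84.50724029541016, 115.89178466796875), 7.939833641052246)
brass 20 [  89   41   42   43 1239] [[ 0.5603 -0.1153]]
brass 20 [ 39  60  33  22 563] [[ 0.5556 -0.0842]]
brass 35 [113  44  16  37 480] [[ 0.5613 -0.1202]]
brass 35 [ 93  55   9  22 125] [[ 0.5587 -0.1072]]
brass 35 [ 42  63  27  17 365] [[ 0.5555 -0.0844]]
mould ((457.0556945800781, 210.592041015625), (50.410133361816406, 76.39295959472656), 61.30586242675781)
mould ((457.162353515625, 210.20904541015625), (48.6163444519043, 73.81608581542969), 61.11330795288086)
mould ((457.0348205566406, 210.0648651123047), (46.637962341308594, 71.81742095947266), 61.229148864746094)
```

View pics/m.png

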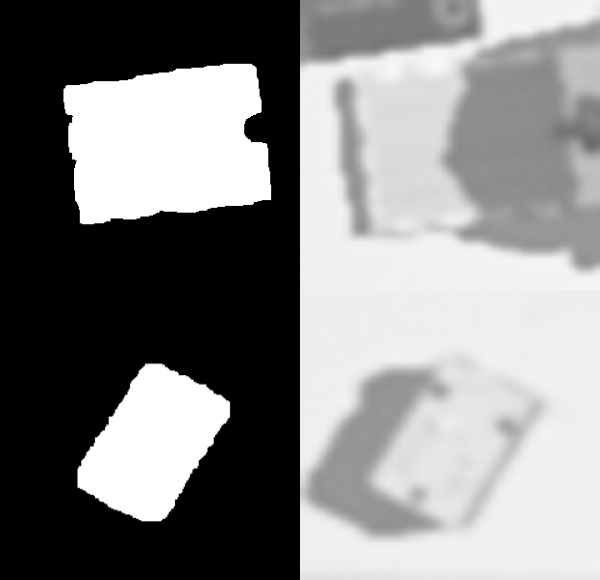

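Measured:
- **Mould:** centre (457, 210) mm, yaw -28.8°.
- **Rest:** centre (546.7, -27.7) mm, injector yaw about -81.4°.

I'll use the half-turn grasp (tool yaw 151.2°), which keeps the last joint well inside its range.

>>> {"method": "arm_command", "body": {
  "xyz": [
    [11.5,34.2,0],
    [11.5,34.2,0],
    [11.5,34.2,0],
    [11.5,34.2,0],
    [11.5,34.2,0],
    [11.5,34.2,0],
    [11.5,34.2,0],
    [11.5,34.2,0],
    [11.5,34.2,0],
    [11.5,34.2,0],
    [11.5,34.2,0],
    [11.5,34.2,0],
    [11.5,34.2,0],
    [11.5,34.2,0],
    [11.5,34.2,0],
    [11.5,34.2,0],
    [11.5,34.2,0],
    [11.5,34.2,0],
    [11.5,34.2,0],
    [11.5,34.2,0]
  ],
  "spin": [6.3,6.3,6.3,6.3,6.3,6.3,6.3,6.3,6.3,6.3,6.3,6.3,6.3,6.3,6.3,6.3,6.3,6.3,6.3,6.3],
  "jaw": 1
}}

```text
time: 2.1
tool_pos: [0.456, 0.2117, 0.4044]
tool_rot: [-3.141, -0.0, 2.649]
contact_force: [0.8, 0.4, 0.1]
opening: 0.0918
grip_force: 0.0
```

>>> {"method": "arm_command", "body": {
  "xyz": [
    [0,0,-20],
    [0,0,-20],
    [0,0,-20],
    [0,0,-20],
    [0,0,-20],
    [0,0,0],
    [0,0,0]
  ],
  "spin": [0,0,0,0,0,0,0]
}}

```text
time: 2.8
tool_pos: [0.456, 0.2101, 0.3048]
tool_rot: [-3.141, -0.001, 2.644]
contact_force: [0.3, -0.0, 0.6]
opening: 0.0922
grip_force: 0.0
```

>>> {"method": "arm_command", "body": {
  "xyz": [
    [1,0,-20],
    [0,0,-20],
    [0,0,-20],
    [0,0,-20],
    [0,0,-16],
    [0,0,-12],
    [0,0,-8],
    [0,0,0],
    [0,0,0]
  ],
  "spin": [-0.3,0,0,0,0,0,0,0,0]
}}

```text
time: 3.7
tool_pos: [0.4572, 0.2102, 0.1893]
tool_rot: [3.141, 0.001, 2.639]
contact_force: [-0.2, -0.5, 1.1]
opening: 0.092
grip_force: 0.0
```

>>> {"method": "arm_command", "body": {
  "xyz": [
    [0,0,0],
    [0,0,0],
    [0,0,0],
    [0,0,0],
    [0,0,0],
    [0,0,0],
    [0,0,0],
    [0,0,0],
    [0,0,0],
    [0,0,0],
    [0,0,0],
    [0,0,0]
  ],
  "spin": [0,0,0,0,0,0,0,0,0,0,0,0],
  "jaw": -1,
  "squeeze": 40
}}

```text
time: 4.9
tool_pos: [0.457, 0.2102, 0.1888]
tool_rot: [3.141, 0.0, 2.639]
contact_force: [0.7, 1.9, -0.8]
opening: 0.0457
grip_force: 40.0
```

>>> {"method": "arm_command", "body": {
  "xyz": [
    [0,0,10],
    [0,0,20],
    [0,0,25],
    [0,0,25],
    [0,0,0]
  ],
  "spin": [0,0,0,0,0]
}}

```text
time: 5.4
tool_pos: [0.4574, 0.2102, 0.2715]
tool_rot: [3.138, 0.004, 2.639]
contact_force: [0.7, 0.1, -5.3]
opening: 0.0458
grip_force: 40.0
```

>>> {"method": "arm_command", "body": {
  "xyz": [
    [6.3,-16.1,0],
    [6.3,-16.1,0],
    [6.3,-16.1,0],
    [6.3,-16.1,0],
    [6.3,-16.1,0],
    [6.3,-16.1,0],
    [6.3,-16.1,0],
    [6.3,-16.1,0],
    [6.3,-16.1,0],
    [6.3,-16.1,0],
    [6.3,-16.1,0],
    [6.3,-16.1,0],
    [6.3,-16.1,0],
    [6,-16,0],
    [0,0,0],
    [0,0,0],
    [0,0,0]
  ],
  "spin": [-3.76,-3.76,-3.76,-3.76,-3.76,-3.76,-3.76,-3.76,-3.76,-3.76,-3.76,-3.76,-3.76,-3.76,0,0,0]
}}

```text
time: 7.1
tool_pos: [0.5442, -0.0146, 0.2679]
tool_rot: [-3.14, -0.001, 1.721]
contact_force: [0.0, -0.6, -5.0]
opening: 0.0458
grip_force: 40.0
```

Run:
```python
from cell import *
import cv2,numpy as np
for n in("top","side"):
    c=read_camera(n); np.savez(f"{n}1.npz",**c); I=c["img"][:,:,::-1]
    cr=I[140:220,235:355] if n=="top" else I[100:215,205:325]
    cv2.imwrite(f"pics/{n}1.png",cv2.resize(cr,None,fx=5,fy=5,interpolation=cv2.INTER_CUBIC))
```

```text
(no output)
```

View pics/side1.png

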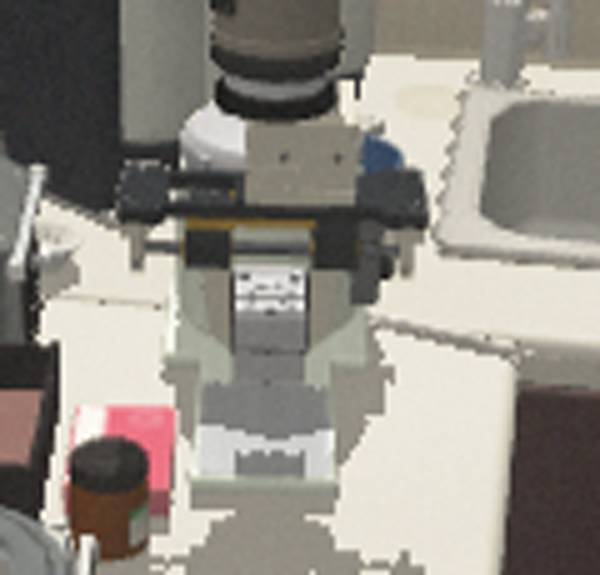

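The side view shows the mould held square above the rest, vent end towards the camera and sprue end towards the injector. It is lined up with the rest (crop columns about 235–305, against the rest at 200–335). Next I'll lower it onto the rest.

>>> {"method": "arm_command", "body": {
  "xyz": [
    [0,0,-12],
    [0,0,-14],
    [0,0,-12],
    [0,0,-9],
    [0,0,-6],
    [0,0,-4],
    [0,0,-1],
    [0,0,0],
    [0,0,0],
    [0,0,0]
  ],
  "spin": [0,0,0,0,0,0,0,0,0,0]
}}

```text
time: 8.2
tool_pos: [0.5449, -0.0152, 0.2112]
tool_rot: [3.141, 0.0, 1.72]
contact_force: [0.2, -0.7, -4.3]
opening: 0.0459
grip_force: 40.0
```

>>> {"method": "arm_command", "body": {
  "xyz": [
    [0,0,-0.5],
    [0,0,-0.5],
    [0,0,-0.5],
    [0,0,0],
    [0,0,0]
  ],
  "spin": [0,0,0,0,0]
}}

```text
time: 8.7
tool_pos: [0.5448, -0.0152, 0.2092]
tool_rot: [3.142, 0.0, 1.72]
contact_force: [-0.4, -0.4, -4.9]
opening: 0.0458
grip_force: 40.0
```

>>> {"method": "arm_command", "body": {
  "xyz": [
    [0,0,-0.5],
    [0,0,-0.5],
    [0,0,-0.5],
    [0,0,-0.5],
    [0,0,0],
    [0,0,0]
  ],
  "spin": [0,0,0,0,0,0]
}}

```text
time: 9.3
tool_pos: [0.5448, -0.0152, 0.2072]
tool_rot: [3.142, -0.0, 1.72]
contact_force: [0.9, 0.4, -4.8]
opening: 0.0459
grip_force: 40.0
```

Run:
```python
from cell import *
for i in range(6):
    read_camera("top");s=observe();print(s["tool_pos"].round(4),s["contact_force"].round(2),s["torque"].round(2))
```

```text
[ 0.5448 -0.0152  0.2072] [ 0.13 -1.06 -4.73] [ 0.01 -0.13 -0.04]
[ 0.5448 -0.0152  0.2072] [-0.4   0.44 -3.75] [ 0.02 -0.13 -0.05]
[ 0.5448 -0.0152  0.2072] [-0.62 -0.24 -4.44] [-0.02 -0.11  0.02]
[ 0.5448 -0.0152  0.2073] [-0.06 -0.34 -3.88] [ 0.02 -0.09  0.01]
[ 0.5448 -0.0152  0.2073] [-0.42 -0.25 -3.9 ] [-0.04 -0.07 -0.02]
[ 0.5448 -0.0152  0.2073] [-0.19 -0.57 -3.79] [-0.   -0.07 -0.  ]
```

>>> {"method": "arm_command", "body": {
  "xyz": [
    [0,0,-0.4],
    [0,0,-0.4],
    [0,0,0],
    [0,0,0],
    [0,0,0]
  ],
  "spin": [0,0,0,0,0]
}}

```text
time: 10.1
tool_pos: [0.5448, -0.0152, 0.2068]
tool_rot: [3.141, 0.0, 1.72]
contact_force: [-1.9, 0.4, 3.0]
opening: 0.0456
grip_force: 40.0
```

```bash
cat > s.py <<'E'
from cell import *
import numpy as np
L=[]
for i in range(6):
    read_camera("top");s=observe();L.append(np.r_[s["tool_pos"]*1000,s["contact_force"],s["torque"],s["tool_rot"][2]*57.3])
m=np.mean(L,0);e=np.array([np.cos(np.radians(-81.4)),np.sin(np.radians(-81.4))]);n=np.array([-e[1],e[0]])
d=m[:2]-[546.7,-27.7]
print("tool",m[:3].round(1),"F",m[3:6].round(2),"T",m[6:9].round(2),"yaw",m[9].round(2),"gap to stop",round(64-36-d@e,1),"lat",round(d@n,1),"Fax,Flat",round(m[3:5]@e,1),round(m[3:5]@n,1),s["time"])
E
python3 s.py
```

```text
tool [544.8 -15.2 206.8] F [-2.57  0.22  5.06] T [ 0.03  0.44 -0.03] yaw 98.56 gap to stop 40.6 lat 0.0 Fax,Flat -0.6 -2.5 10.4
```

>>> {"method": "arm_command", "body": {
  "xyz": [
    [0,0,0.4],
    [0,0,0],
    [0.45,-3,0],
    [0.45,-3,0],
    [0.45,-3,0],
    [0.45,-3,0],
    [0.45,-3,0],
    [0.45,-3,0],
    [0.45,-3,0],
    [0,0,0],
    [0,0,0]
  ],
  "spin": [0,0,0,0,0,0,0,0,0,0,0]
}}

```text
time: 11.5
tool_pos: [0.548, -0.0368, 0.2068]
tool_rot: [3.141, 0.001, 1.72]
contact_force: [-0.9, -2.1, -0.2]
opening: 0.0457
grip_force: 40.0
```

```bash
python3 s.py
```

```text
tool [548.  -36.5 206.8] F [ 0.01 -1.97 -1.01] T [-0.28 -0.08  0.01] yaw 98.55 gap to stop 19.1 lat -0.0 Fax,Flat 2.0 -0.3 11.8
```

>>> {"method": "arm_command", "body": {
  "xyz": [
    [0.2,-1.5,0],
    [0.3,-2,0],
    [0.3,-2,0],
    [0.3,-2,0],
    [0.2,-1.5,0],
    [0,0,0],
    [0,0,0]
  ],
  "spin": [0,0,0,0,0,0,0]
}}

```text
time: 12.5
tool_pos: [0.5493, -0.0455, 0.2068]
tool_rot: [3.142, 0.0, 1.72]
contact_force: [-0.2, -0.3, -0.1]
opening: 0.0457
grip_force: 40.0
```

```bash
python3 s.py
```

```text
tool [549.3 -45.4 206.8] F [ 0.02 -1.36 -1.35] T [-0.19 -0.06  0.01] yaw 98.55 gap to stop 10.1 lat -0.1 Fax,Flat 1.3 -0.2 12.8
```

No axial force with the tip about 6 mm past the mouth, so it is in the hole. Next I'll push against the spring in small steps.

>>> {"method": "arm_command", "body": {
  "xyz": [
    [0.15,-1,0],
    [0.15,-1,0],
    [0.15,-1,0],
    [0.15,-1,0],
    [0.15,-1,0],
    [0,0,0],
    [0,0,0]
  ],
  "spin": [0,0,0,0,0,0,0]
}}

```text
time: 13.5
tool_pos: [0.5499, -0.0497, 0.2068]
tool_rot: [-3.141, -0.001, 1.72]
contact_force: [0.1, 4.8, -0.7]
opening: 0.0457
grip_force: 40.0
```

```bash
python3 s.py
```

```text
tool [549.9 -49.7 206.8] F [-0.18  4.86 -0.2 ] T [ 0.7  -0.07 -0.  ] yaw 98.55 gap to stop 5.8 lat -0.1 Fax,Flat -4.8 0.6 13.8
```

>>> {"method": "arm_command", "body": {
  "xyz": [
    [0.1,-0.8,0],
    [0.1,-0.8,0],
    [0.1,-0.8,0],
    [0.1,-0.8,0],
    [0.1,-0.8,0],
    [0,0,0],
    [0,0,0]
  ],
  "spin": [0,0,0,0,0,0,0]
}}

```text
time: 14.5
tool_pos: [0.5503, -0.0529, 0.2069]
tool_rot: [-3.141, -0.002, 1.72]
contact_force: [-0.7, 9.5, 1.5]
opening: 0.0456
grip_force: 40.0
```

```bash
python3 s.py
```

```text
tool [550.3 -52.9 206.9] F [-0.45 10.07  0.79] T [ 1.48 -0.05  0.03] yaw 98.55 gap to stop 2.5 lat -0.2 Fax,Flat -10.0 1.1 14.8
```

>>> {"method": "arm_command", "body": {
  "xyz": [
    [0.1,-0.5,0],
    [0.1,-0.5,0],
    [0.1,-0.5,0],
    [0,0,0],
    [0,0,0]
  ],
  "spin": [0,0,0,0,0]
}}

```text
time: 15.3
tool_pos: [0.5505, -0.0541, 0.2069]
tool_rot: [-3.141, -0.003, 1.72]
contact_force: [-1.3, 11.5, 1.8]
opening: 0.0457
grip_force: 40.0
```

>>> {"method": "arm_command", "body": {
  "xyz": [
    [0.1,-0.5,0],
    [0.1,-0.5,0],
    [0,0,0],
    [0,0,0]
  ],
  "spin": [0,0,0,0]
}}

```text
time: 15.7
tool_pos: [0.5507, -0.055, 0.2069]
tool_rot: [-3.141, -0.003, 1.72]
contact_force: [-1.4, 11.5, 3.5]
opening: 0.0462
grip_force: 40.0
```

```bash
python3 s.py
```

```text
tool [550.7 -55.  206.9] F [-1.18 11.96  1.75] T [ 1.84 -0.01  0.03] yaw 98.55 gap to stop 0.4 lat -0.1 Fax,Flat -12.0 0.6 16.0
```

>>> {"method": "arm_command", "body": {
  "xyz": [
    [0.05,-0.4,0],
    [0.05,-0.4,0],
    [0,0,0],
    [0,0,0]
  ],
  "spin": [0,0,0,0]
}}

```text
time: 16.4
tool_pos: [0.5508, -0.0557, 0.2069]
tool_rot: [-3.141, -0.003, 1.72]
contact_force: [-1.3, 13.1, 2.6]
opening: 0.0458
grip_force: 40.0
```

>>> {"method": "arm_command", "body": {
  "xyz": [
    [0.05,-0.4,0],
    [0,0,0],
    [0,0,0]
  ],
  "spin": [0,0,0]
}}

```text
time: 16.7
tool_pos: [0.5508, -0.0561, 0.2069]
tool_rot: [-3.141, -0.003, 1.72]
contact_force: [-0.8, 12.6, 2.0]
opening: 0.0456
grip_force: 40.0
```

```bash
python3 s.py
```

```text
tool [550.8 -56.1 206.9] F [-1.07 12.92  1.96] T [ 1.98 -0.02  0.04] yaw 98.55 gap to stop -0.7 lat -0.2 Fax,Flat -12.9 0.9 17.0
```

>>> {"method": "arm_command", "body": {
  "xyz": [
    [0.05,-0.4,0],
    [0.05,-0.4,0],
    [0,0,0],
    [0,0,0]
  ],
  "spin": [0,0,0,0]
}}

```text
time: 17.4
tool_pos: [0.5509, -0.0566, 0.2069]
tool_rot: [-3.141, -0.004, 1.72]
contact_force: [-1.0, 15.4, 2.7]
opening: 0.046
grip_force: 40.0
```

>>> {"method": "arm_command", "body": {
  "xyz": [
    [0.05,-0.4,0],
    [0.05,-0.4,0],
    [0,0,0],
    [0,0,0]
  ],
  "spin": [0,0,0,0]
}}

```text
time: 17.8
tool_pos: [0.551, -0.0568, 0.2069]
tool_rot: [-3.141, -0.005, 1.72]
contact_force: [-1.1, 18.2, 3.3]
opening: 0.0458
grip_force: 40.0
```

```bash
python3 s.py
```

```text
tool [551.  -56.7 206.9] F [-0.79 18.4   3.56] T [ 2.81 -0.03 -0.  ] yaw 98.54 gap to stop -1.4 lat -0.1 Fax,Flat -18.3 2.0 18.1
```

>>> {"method": "arm_command", "body": {
  "xyz": [
    [0.05,-0.4,0],
    [0.05,-0.4,0],
    [0.05,-0.4,0],
    [0,0,0],
    [0,0,0],
    [0,0,0]
  ],
  "spin": [0,0,0,0,0,0]
}}

```text
time: 18.7
tool_pos: [0.551, -0.057, 0.207]
tool_rot: [-3.141, -0.007, 1.72]
contact_force: [-1.0, 23.5, 3.7]
opening: 0.0459
grip_force: 40.0
```

```bash
python3 s.py
python3 - <<'E'
from cell import *
import cv2
I=read_camera("side")["img"][:,:,::-1][130:215,215:300]
cv2.imwrite("pics/side2.png",cv2.resize(I,None,fx=7,fy=7,interpolation=cv2.INTER_CUBIC))
E
```

```text
tool [551.  -57.  206.9] F [-0.67 23.45  4.95] T [ 3.54 -0.02 -0.02] yaw 98.54 gap to stop -1.7 lat -0.1 Fax,Flat -23.3 2.8 19.0
```

View pics/side2.png

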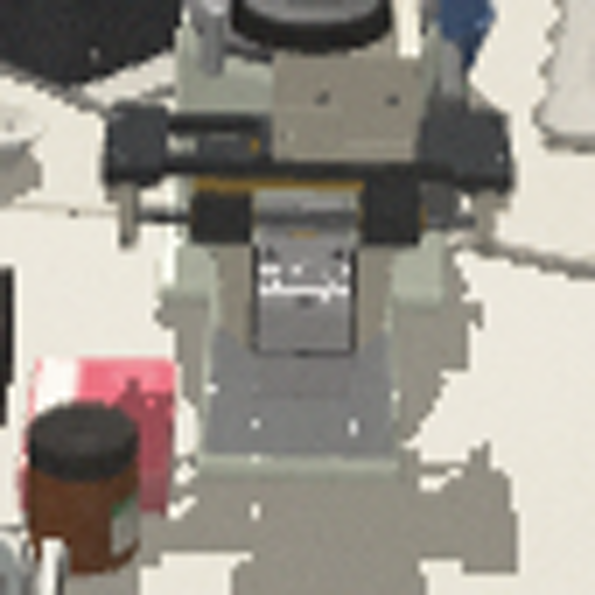

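The mould stands flat and square on the rest (crop about (305,300)). The push holds steady at 23 N, and the sharp climb above the spring force shows it is on the ring. I'm handing in.

```bash
python3 -c "
from cell import *
print(hand_in())"
```

```text
the job is handed in; nothing more can be done
None
```

I handed the job in with the mould still gripped, standing on the rest and pressed square against the stop ring. The push was a steady 23 N, of which I estimate about 10 N bears on the ring; the hand-in gave no verdict.

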